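Close the drill jig and thread its lock pin

ROBOT

A 6-joint arm with a two-finger parallel gripper is mounted at the origin on a cart in front of the work surface, level with it; the furniture and walls round the work are solid. World frame = base frame: x ahead of the robot, y to its left, z up, the work surface at z = 0. Lengths are in mm, angles in rad, forces in N, time in s.
With the tool pointing down it reaches from about 275 to 750 mm from the base axis. Payload 10.2 kg.
Tool frame: the origin (TCP) lies between the finger pads; the fingertips stand 11 mm ahead of it and the grasp point (between the pads) lies 8 mm behind it (ctrl.nose_length is the distance from the TCP to the fingertips, in mm); x points along the fingers, y is the direction in which the jaws open and shut, and the axes are right-handed (so a half turn about x gives the same grasp; the last joint's range is limited). The gripper opens to 85 mm and grips with 20 to 120 N. Pads are 22 mm wide; open, the fingers measure 114 mm over their backs; the gripper's body (76 mm by 85 mm) begins 54 mm behind the grasp point. The pads swing forward as they close: fully open they stand 13 mm farther back than shut.
Start: joints at [-1.542, 0.313, 1.498, -0, 1.331, -0.223], TCP at [130.789, -508.454, 242.294] pointing down, gripper open.
Joint ranges: [-2.94, 2.94], [-0.97, 2.17], [0.19, 2.56], [-1.23, 4.37], [0.02, 3.11], [-2.88, 2.88]. Speed limits (rad/s): [2.39, 2.39, 3.01, 3.14, 3.14, 3.14].

INTERFACE

Orientations are given as a unit quaternion [w, x, y, z].
In Python, from rig import ctrl, capture, ticket gives the robot as it stands.
- The arm moves only by the tool step_arm, never from a script. Its argument "commands" is a list of rows, each a list of 2 entries, a list of its own where there are three numbers: the shift along the world's x, y, z normalised to -1 to 1, where 1 is 0.04 m, then the turn about the world's z normalised to -1 to 1, where 1 is 180 degrees. A call has 1 to 5 rows; each row shifts and turns the commanded pose from where the row before left it; what a row does not reach is not made up. A row lasts 1/10 s, in which the tool goes at most 50 mm and 8.59 degrees, less where a joint would pass 70% of its speed; a pose out of reach is approached as far as the arm can. A call with a number of a shift or a turn outside -1 to 1 is refused whole. A call with a gripper value outside its range is refused whole. "gripper" is the closure, from -1 (fully open) to 1 (shut), so that 0 is half open, set as the call begins (left out, the last holds). The fingers move at their own pace and stop on an object; "force" is the grip in N (left out, the last holds). Time passes only in rows, so rows that do not move let the fingers close. It gives the time, the measured TCP pose, the force and the opening at its end, in the units of the state.
- ctrl.sense(): the state, without advancing time (a new reading comes with each control period).
- capture(name): name is "scene" or "top"; returns a dict with "image" (420x560x3 uint8, blue, green, red), "fov_y" (degrees; the focal length in pixels is half the picture's height over the tangent of half this angle, whatever the lens; pixels are square), "cx", "cy" (the principal point, pixels), "origin" and "orientation" of the camera in the world. Camera axes: x right, y down, z forward; pixel columns grow to the right and rows downward; lengths in mm; the calibration is good to about 2 mm. A picture is of the moment at which its call begins. There is no depth.
- ticket.finish_job(): hands the job in, once; it reports no verdict.
The state is a dict: "time_s": time; "joints": joint angles; "dq": joint speeds; "tau": joint torques, N m; "eef_pos": TCP position; "ee_rot": TCP orientation; "force": force on the tool from outside, world axes, zero at the start; "wrist_torque": the same for the moment, N m; "grip_width": opening from 0.0 (shut) to 1.0 (fully open).
Only numpy, scipy, OpenCV 4.12 (cv2) and the standard library are available. Lean on these libraries where they do the work, as an engineer would, in place of code of your own. Each camera call takes 0.05 s, during which the arm holds its last target.

TASK

Swing the raised leaf of the drill jig down flat onto the wooden blank. Then pick up the T-handled lock pin and, from the jig's right-hand side, thread it through the first bushing, the eye of the leaf and the second bushing, until the small cross-hole near its nose stands clear beyond the second bushing and a spring clip could be put through it. Finish while still gripping the pin there for your mate to fit the clip: do not let go of it, and leave the wrench, sanding block, tape and mallet where they are.

Things in the scene. Friction and masses are not known exactly. Their poses are not given: they have to be found in the camera images.
- jig: Fixed drill jig: grey base 190 x 110 x 14 mm, origin under its centre; x runs from the clevis (near the robot) to the leaf's hinge, y is the way the pin is pushed (right to left), z up. At x -68 mm two steel ears, 36 mm wide, 65 high, from y 20 to 36 and -20 to -36, each with a brass bushing (14 mm bore, 2 mm flange outside, 25 mm wide), on one axis along y, 47 mm up. A wooden blank is in it
- bush_in (a point): Centre of the outer face of the first (right-hand) bushing, where the pin enters: jig x -68, y -38, z 47 mm. Axes as the jig's. The bench to the jig's right is free for the gripper
- bush_out (a point): Centre of the outer face of the second (left-hand) bushing, where the pin comes out: jig x -68, y +38, z 47 mm. Axes as the jig's
- leaf_hinge (a point): Middle of the leaf's hinge axis (along jig y): jig x 62, y 0, z 47 mm. Axes as the jig's
- leaf (a joint): Angle of the leaf about its hinge: 0 = closed, level on its stop, its eye between the ears in line with the bushings; grows to 1.3 rad as the front end is lifted. It starts at 0.55 to 1.05 and stays where it is left (stiff hinge: 1 to 5 N at its front end push it down). Close it by pushing its upper face, which looks up and away from the robot, down and towards the robot in an arc about the hinge
- leaf_press (a point): On the leaf's upper face, 112 mm from the hinge axis, mid-width; axes turn with the leaf: z out of the upper face, x to the hinge. Steel plate 54 mm wide, 12 thick (upper face 6 mm above the line from hinge to eye axis); two brass drill bushings 25 mm wide, 47 and 83 mm from the hinge, stand 3 mm proud. Eye at the front end, 130 mm from the hinge: 28 mm outside, 17 mm bore, 37 mm wide
- lock_pin: T-handled steel pin lying flat on the bench, about 0.18 kg: shank 12 mm thick along +x, last 10 mm tapered to a 6 mm nose; cross handle 12 mm thick, 60 long, along y. Origin on the bench under the handle's middle; the pin's axis lies 6 mm above it, the nose 160 mm ahead. A dark collar, 17 mm across, covers the shank to 11 mm from the handle's axis. Balance point about 58 mm ahead of the handle
- pin_grip (a point): Point on the pin's axis 30 mm ahead of the handle's axis, good to grip across the shank (12 mm) from above; the nose is 130 mm farther along. Axes as the pin's
- pin_hole (a point): Centre of the 4 mm cross-hole for the spring clip, on the pin's axis, 17 mm behind the nose and 143 mm ahead of the handle. Axes as the pin's
- pin_nose (a point): Nose end of the pin on its axis, 160 mm ahead of the handle. Axes as the pin's
- coffee_mill: Wooden coffee mill fixed on the bench between the pin (left) and the jig (right): base about 0.2 m across, dome, and a crank whose knob over the front left reaches about 280 mm above the bench; carry things well over it or round its front. Origin under its centre
- wrench: Steel spanner 175 mm long lying near the bench's front edge: leave it alone
- sanding_block: Cork-coloured sanding block 57 x 91 x 30 mm in front of the coffee mill: leave it alone
- tape: Roll of masking tape, 100 mm across, 25 mm high, lying flat beyond the pin: leave it alone
- mallet: Wooden mallet 181 mm long, 45 mm high, on the left of the bench: leave it alone

How it is judged:
By the outcome, as a careful person would: the job done as asked, in the order asked, and still so for the second after the job is handed in, while the arm keeps its last pose, push and grip.
It also fails if it takes over 72 s, if anything falls off the work surface, if the arm or the gripper's body presses on something with over 40 N, if the wrist force passes 120 N, or if a joint passes its speed limit or range.

## Working session

There is one attempt and no reset: what is moved stays moved. The work goes in short steps, Python scripts to look and compute and a tool call to move; the robot and the scene stay as the last step left them, time stands still between calls to the robot, and variables do not carry over. Pictures are saved under pics/ and viewed, and the job is handed in when it is done.

Besides the shell and the picture viewer there is one more tool, called after "Request:" as name(argument=value, ...) on one line, values as JSON. step_arm: Moves the arm, as the interface text tells. Its arguments: {"type":"object","properties":{"commands":{"type":"array","items":{"type":"array"}},"gripper":{"type":"number"},"force":{"type":"number"}},"required":["commands"]}

```bash
ls; mkdir -p pics
python3 - <<'E'
from rig import ctrl,capture
import cv2
s=ctrl.sense()
for k,v in s.items(): print(k,v)
print(ctrl.nose_length)
for n in("scene","top"):
    c=capture(n); cv2.imwrite(f"pics/{n}0.png",c["image"]); print(n,{k:v for k,v in c.items() if k!="image"})
E
```

```text
pics
time_s 0.0
joints [-1.54240168e+00  3.13431598e-01  1.49841421e+00 -1.87617139e-06
  1.33100334e+00 -2.23381293e-01]
dq [-5.43301550e-04 -4.63004834e-04 -7.65942805e-04  3.33976974e-05
 -1.45912280e-04 -4.37736274e-04]
tau [ 5.63073227e-04 -4.12268829e+01 -2.59742171e+01 -1.26349278e-04
  4.15743707e-03 -2.75885490e-06]
eef_pos [ 130.78066573 -508.20602019  241.7530927 ]
ee_rot [ 0.08833925  0.70155358  0.08922364 -0.70146838]
force [-0.12616005  0.2504355   0.75270194]
wrist_torque [ 0.03317467  0.04485515 -0.04619444]
grip_width 1.0027543917031674
11.0
scene {'fov_y': 52.09617273069729, 'cx': 277.5520334763111, 'cy': 208.58380824096685, 'origin': array([ -53.24994783,  653.35905445, 1000.04138004]), 'orientation': array([ 0.12929494, -0.36431614,  0.86312947, -0.32490627])}
top {'fov_y': 53.427962583571485, 'cx': 279.42842118732966, 'cy': 206.23272941873844, 'origin': array([ 392.08551348,   98.29288465, 1158.41314972]), 'orientation': array([-0.04552883,  0.7059901 , -0.705231  ,  0.04641477])}
```

View pics/scene0.png

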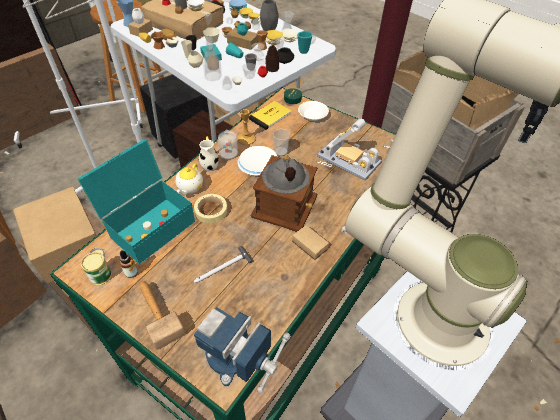

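View pics/top0.png

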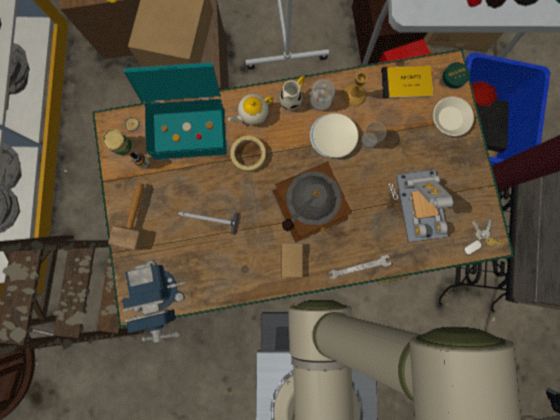

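The top view shows the jig at about (425,205) with its leaf raised. The pin's handle is near (235,224) and its nose near (180,213), and the mill is at (313,198). Next I'll zoom in.

```bash
cat > h.py <<'E'
import numpy as np,cv2
from scipy.spatial.transform import Rotation as R
def q2R(q): return R.from_quat([q[1],q[2],q[3],q[0]]).as_matrix()
def foc(c): return c["image"].shape[0]/2/np.tan(np.radians(c["fov_y"]/2))
def ray(c,u,v):
    d=np.array([(u-c["cx"])/foc(c),(v-c["cy"])/foc(c),1.]); d=q2R(c["orientation"])@d
    return np.array(c["origin"]),d/np.linalg.norm(d)
def onz(c,u,v,z):
    o,d=ray(c,u,v); return o+d*(z-o[2])/d[2]
def proj(c,P):
    p=q2R(c["orientation"]).T@(np.asarray(P,float)-c["origin"]); return np.array([c["cx"]+foc(c)*p[0]/p[2],c["cy"]+foc(c)*p[1]/p[2]])
def tri(c1,p1,c2,p2):
    o1,d1=ray(c1,*p1);o2,d2=ray(c2,*p2)
    A=np.stack([d1,-d2],1);t=np.linalg.lstsq(A,o2-o1,rcond=None)[0]
    a=o1+d1*t[0];b=o2+d2*t[1];return (a+b)/2,np.linalg.norm(a-b)
def save(c,n,x0,y0,w,h,k): cv2.imwrite(f"pics/{n}.png",cv2.resize(c["image"][y0:y0+h,x0:x0+w],None,fx=k,fy=k,interpolation=cv2.INTER_CUBIC))
E
python3 - <<'E'
from rig import capture
from h import *
import pickle
t=capture("top");s=capture("scene");pickle.dump((t,s),open("c0.pkl","wb"))
save(t,"jig_t",385,160,80,90,7);save(s,"jig_s",310,110,85,75,8);save(t,"pin_t",170,195,80,50,9);save(s,"pin_s",185,240,75,50,9)
E
```

```text
(no output)
```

View pics/jig_t.png

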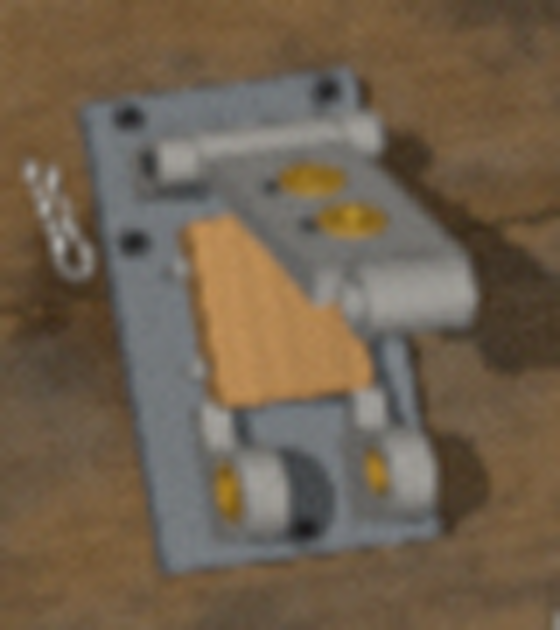

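View pics/jig_s.png

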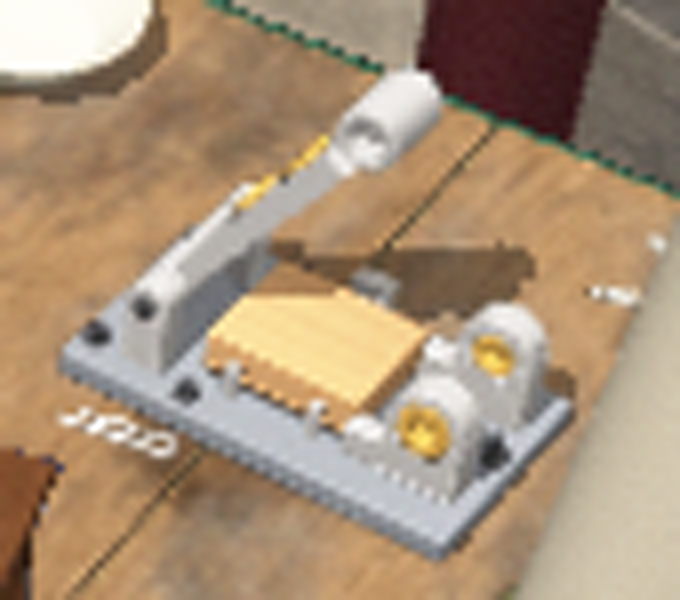

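View pics/pin_t.png

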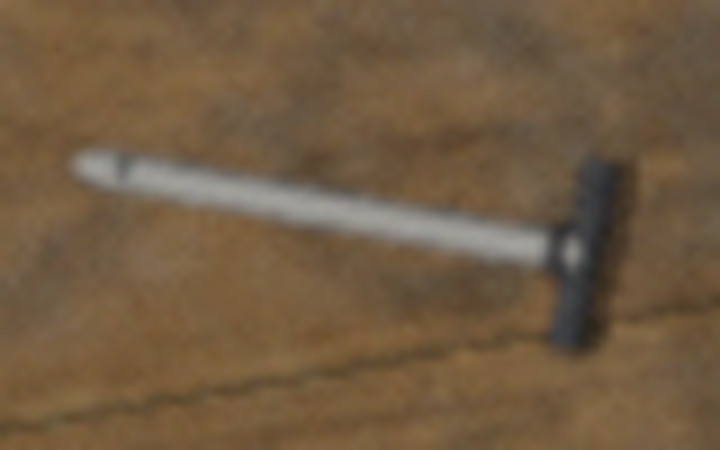

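View pics/pin_s.png

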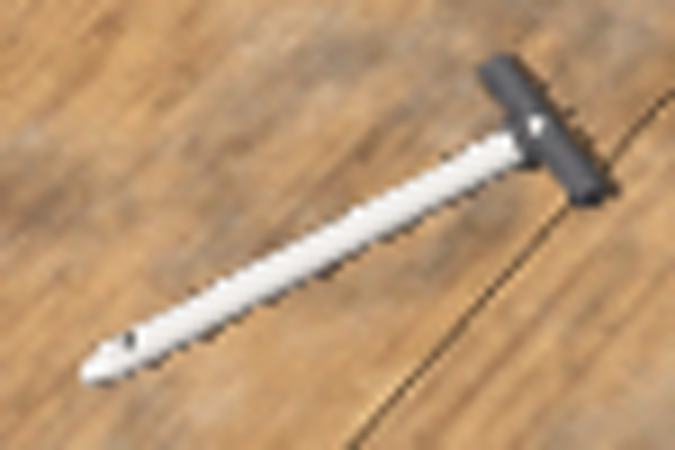

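Run:
```python
from h import *
import pickle
t,s=pickle.load(open("c0.pkl","rb"))
def up(X,Y,k,x0,y0): return ((X+.5)/k-.5+x0,(Y+.5)/k-.5+y0)
T=lambda X,Y:up(X,Y,7,385,160); S=lambda X,Y:up(X,Y,8,310,110)
# jig corners, jig coords: TL = (+95,+55)
J=np.array([[95,55],[95,-55],[-95,55],[-95,-55]],float)
W=np.array([onz(t,*T(*p),14)[:2] for p in [(83,107),(352,66),(163,574),(442,531)]])
print(W.round(1)); print([np.linalg.norm(W[a]-W[b]).round(1) for a,b in((0,1),(2,3),(0,2),(1,3))])
Ws=[onz(s,*S(*p),14).round(1) for p in [(62,358),(440,545),(575,405)]];print("scene corners TL,BL,BR",Ws)
def fit(J,W):
    a=J-J.mean(0);b=W-W.mean(0);th=np.arctan2((a[:,0]*b[:,1]-a[:,1]*b[:,0]).sum(),(a*b).sum())
    c,s_=np.cos(th),np.sin(th);Rm=np.array([[c,-s_],[s_,c]]);return th,W.mean(0)-Rm@J.mean(0),Rm
th,o,Rm=fit(J,W);print("jig top",th,o, (W-(J@Rm.T+o)).round(1).tolist())
th2,o2,_=fit(J[[0,2,3]],np.array(Ws)[:,:2]);print("jig scene",th2,o2)
print("bush_out tri",tri(t,T(226,491),s,S(424,431)))
for n,y in(("out",38),("in",-38)):print(n,Rm@[-68,y]+o)
print("hinge",Rm@[62,0]+o)
# pin
T=lambda X,Y:up(X,Y,9,170,195); S=lambda X,Y:up(X,Y,9,185,240)
for c,U,pts in((t,T,[(75,163),(123,172),(557,247),(598,160),(568,350)]),(s,S,[(88,372),(130,345),(517,147),(497,65),(592,195)])):
    Q=[onz(c,*U(*p),6) for p in pts]; print(np.round(Q,1).tolist())
    h=(Q[3]+Q[4])/2; print("handle mid",h,"len",np.linalg.norm(Q[3]-Q[4]),"nose dist",np.linalg.norm(Q[0]-h),"dir",np.arctan2(*(Q[0]-h)[[1,0]]))
# leaf eye: from top
T=lambda X,Y:up(X,Y,7,385,160); S=lambda X,Y:up(X,Y,8,310,110)
print("eye left face centre", tri(t,T(350,300),s,S(366,135)))
for a in np.arange(.5,1.1,.05):
    r=a; P=np.array([62-130*np.cos(a),18.5,47+130*np.sin(a)]); w=np.r_[Rm@P[:2]+o,P[2]]
    print(round(a,2),((proj(t,w)-[385,160])*7).round(),((proj(s,w)-[310,110])*8).round())
```

```text
[[ 630.6 -229.9]
 [ 647.5 -338.2]
 [ 444.7 -254.6]
 [ 461.6 -364.6]]
[np.float64(109.5), np.float64(111.3), np.float64(187.6), np.float64(187.7)]
scene corners TL,BL,BR [array([ 628. , -225.9,   14. ]), array([ 445.8, -253.2,   14. ]), array([ 458.1, -361.2,   14. ])]
jig top 0.141029003078904 [ 546.12177581 -296.84227424] [[-1.8, -0.9], [-0.4, -0.2], [0.4, 1.1], [1.8, 0.0]]
jig scene 0.14375601072890637 [ 544.59981346 -293.70761246]
bush_out tri (array([ 474.48924811, -269.99833041,   46.85856324]), np.float64(0.7599761369913286))
out [ 473.45553277 -268.7777571 ]
in [ 484.13824294 -344.02322011]
hinge [ 607.50623247 -288.12743174]
[[524.5, 379.1, 6.0], [521.8, 364.2, 6.0], [498.7, 229.8, 6.0], [525.6, 217.6, 6.0], [467.0, 226.0, 6.0]]
handle mid [496.30440178 221.79129662   6.        ] len 59.279128197820654 nose dist 159.77642219341882 dir 1.3931986727688181
[[523.8, 378.0, 6.0], [522.5, 363.4, 6.0], [496.1, 233.5, 6.0], [523.9, 217.3, 6.0], [466.7, 228.7, 6.0]]
handle mid [495.324373   223.00574958   6.        ] len 58.32595247923127 nose dist 157.62413799011128 dir 1.3893178521180738
eye left face centre (array([ 532.38247263, -278.22913351,  159.41455622]), np.float64(0.3792742334239286))
0.5 [322. 428.] [435. 271.]
0.55 [326. 417.] [430. 257.]
0.6 [330. 406.] [425. 242.]
0.65 [333. 394.] [419. 228.]
0.7 [337. 381.] [412. 214.]
0.75 [339. 368.] [404. 200.]
0.8 [342. 353.] [396. 186.]
0.85 [344. 338.] [387. 172.]
0.9 [346. 323.] [378. 159.]
0.95 [347. 307.] [368. 145.]
1.0 [348. 290.] [357. 133.]
1.05 [349. 273.] [346. 120.]
1.1 [349. 255.] [335. 108.]
```

Run:
```python
from rig import ctrl
from h import *
s=ctrl.sense();M=q2R(s["ee_rot"]);print(M.round(3)); y=M[:,1];print("jaw yaw",np.arctan2(y[1],y[0]),"j1",s["joints"][0],"j6",s["joints"][5])
import pickle
t,sc=pickle.load(open("c0.pkl","rb"))
for n,u,v,z in(("mill c",313,195,200),("mill fl",275,205,90),("front",318,240,90),("knob",288,225,275),("sand",292,260,30),("tableR",512,256,0),("tableFront",300,297,0)): print(n,onz(t,u,v,z).round())
```

```text
[[-0.     0.249 -0.968]
 [ 0.001 -0.968 -0.249]
 [-1.    -0.001 -0.   ]]
jaw yaw -1.3190037168804198 j1 -1.542396171266637 j6 -0.2233873008612388
mill c [544.  19. 200.]
mill fl [535. 108.  90.]
front [445.  -2.  90.]
knob [468.  79. 275.]
sand [394.  63.  30.]
tableR [ 406. -545.    0.]
tableFront [295.  41.   0.]
```

Request:
step_arm(commands=[[[0.8,0.4,0.0],-0.01],[[0.9,0.45,0.0],-0.01],[[0.9,0.45,0.0],-0.01],[[0.9,0.45,0.0],-0.005],[[0.9,0.45,0.0],0.0]], gripper=1, force=60)

```text
time_s: 0.7
eef_pos: [308.1, -419.5, 242.3]
ee_rot: [-0.05, -0.705, -0.05, 0.705]
force: [-0.2, 0.5, -0.2]
grip_width: 0.139
```

Request:
step_arm(commands=[[[0.9,0.4,0.0],0.0],[[0.9,0.4,0.0],0.0],[[0.9,0.4,0.0],0.0],[[0.9,0.4,0.0],0.0],[[0.9,0.4,0.0],0.0]])

```text
time_s: 1.2
eef_pos: [488.2, -339.5, 242.1]
ee_rot: [-0.05, -0.705, -0.05, 0.705]
force: [-0.6, 0.4, 0.6]
grip_width: -0.005
```

Request:
step_arm(commands=[[[0.9,0.4,0.0],0.0],[[0.9,0.4,0.0],0.0],[[0.9,0.45,0.0],0.0],[[0.0,0.0,-0.8],0.0],[[0.0,0.0,-0.6],0.0]])

```text
time_s: 1.7
eef_pos: [595.4, -289.4, 184.3]
ee_rot: [-0.051, -0.705, -0.051, 0.706]
force: [0.2, -0.4, -0.6]
grip_width: -0.005
```

Run:
```python
from rig import ctrl,capture
from h import *
s=ctrl.sense();M=q2R(s["ee_rot"]);y=M[:,1];print(s["eef_pos"],"jaw yaw",np.arctan2(y[1],y[0]))
t=capture("top");c=capture("scene");save(t,"a_t",370,130,120,130,4);save(c,"a_s",300,90,110,100,5)
```

```text
[ 595.44386243 -289.39044813  184.3452546 ] jaw yaw -1.4271361506259126
```

View pics/a_s.png

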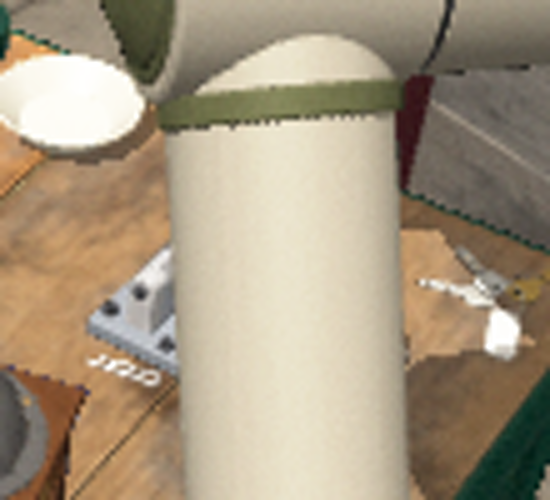

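View pics/a_t.png

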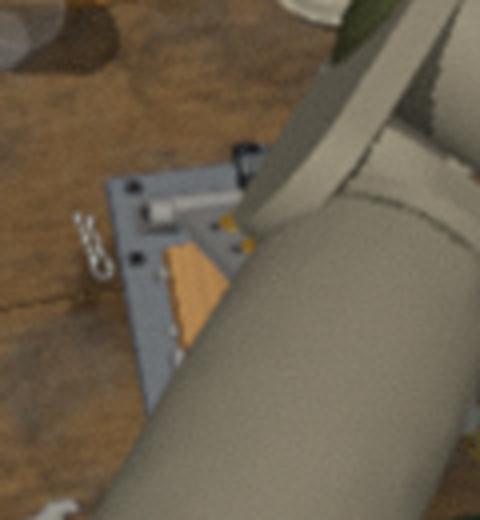

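Request:
step_arm(commands=[[[-0.25,-0.035,-0.35],0.0],[[-0.25,-0.035,-0.35],0.0],[[-0.1,-0.015,-0.15],0.0],[[-0.1,-0.015,-0.15],0.0],[[-0.1,-0.015,-0.05],0.0]])

```text
time_s: 2.3
eef_pos: [563.0, -295.2, 144.7]
ee_rot: [0.05, 0.706, 0.05, -0.705]
force: [2.1, 0.4, -0.1]
grip_width: -0.002
```

Request:
step_arm(commands=[[[-0.1,-0.014,-0.06],0.0],[[-0.1,-0.014,-0.06],0.0],[[-0.1,-0.014,-0.06],0.0],[[-0.2,-0.028,-0.17],0.0],[[-0.2,-0.028,-0.17],0.0]])

```text
time_s: 2.8
eef_pos: [534.5, -299.1, 123.4]
ee_rot: [0.05, 0.706, 0.05, -0.705]
force: [2.4, 0.9, 1.0]
grip_width: 0.0
```

Request:
step_arm(commands=[[[-0.15,-0.022,-0.2],0.0],[[-0.15,-0.022,-0.22],0.0],[[-0.12,-0.017,-0.24],0.0],[[-0.12,-0.017,-0.25],0.0],[[-0.05,-0.007,-0.13],0.0]])

```text
time_s: 3.3
eef_pos: [510.4, -302.3, 80.6]
ee_rot: [-0.05, -0.705, -0.05, 0.706]
force: [0.2, 0.6, 0.9]
grip_width: -0.003
```

Request:
step_arm(commands=[[[-0.04,-0.005,-0.13],0.0],[[-0.03,-0.004,-0.1],0.0],[[0.0,0.0,-0.05],0.0],[[0.0,0.0,-0.03],0.0]])

```text
time_s: 3.7
eef_pos: [508.2, -302.8, 69.4]
ee_rot: [-0.05, -0.705, -0.05, 0.706]
force: [-1.4, 0.2, 2.3]
grip_width: 0.001
```

Request:
step_arm(commands=[[[0.0,0.0,-0.03],0.0],[[0.0,0.0,-0.03],0.0],[[0.0,0.0,-0.03],0.0]])

```text
time_s: 4.0
eef_pos: [508.5, -302.9, 66.7]
ee_rot: [0.05, 0.705, 0.05, -0.705]
force: [-6.5, 3.5, 15.5]
grip_width: 0.001
```

Request:
step_arm(commands=[[[0.0,0.0,-0.02],0.0],[[0.0,0.0,0.0],0.0]])

```text
time_s: 4.2
eef_pos: [508.5, -302.9, 66.7]
ee_rot: [0.051, 0.705, 0.05, -0.705]
force: [-6.0, 3.7, 14.5]
grip_width: -0.001
```

Request:
step_arm(commands=[[[0.0,0.0,0.6],0.0],[[0.0,0.0,0.9],0.0],[[0.0,0.0,0.9],0.0],[[0.0,0.0,0.9],0.0],[[-0.35,0.6,0.6],0.02]])

```text
time_s: 4.7
eef_pos: [495.2, -280.3, 223.3]
ee_rot: [0.073, 0.704, 0.071, -0.702]
force: [0.9, 0.7, 0.4]
grip_width: -0.002
```

Request:
step_arm(commands=[[[-0.35,0.8,0.5],0.04],[[-0.35,0.8,0.5],0.04],[[-0.35,0.8,0.5],0.04],[[-0.35,0.8,0.5],0.04],[[-0.35,0.8,0.5],0.04]])

```text
time_s: 5.2
eef_pos: [423.6, -117.4, 321.8]
ee_rot: [0.288, 0.646, 0.288, -0.646]
force: [0.4, 0.4, -0.4]
grip_width: -0.002
```

Run:
```python
from rig import ctrl,capture
from h import *
s=ctrl.sense();M=q2R(s["ee_rot"]);y=M[:,1];print(s["eef_pos"],"jaw yaw",np.arctan2(y[1],y[0]))
t=capture("top");c=capture("scene");save(t,"b_t",370,130,120,130,4);save(c,"b_s",300,90,110,100,5)
import pickle;pickle.dump((t,c),open("c1.pkl","wb"))
```

```text
[ 423.64440573 -117.41269412  321.83192904] jaw yaw -0.7327350087620431
```

View pics/b_s.png

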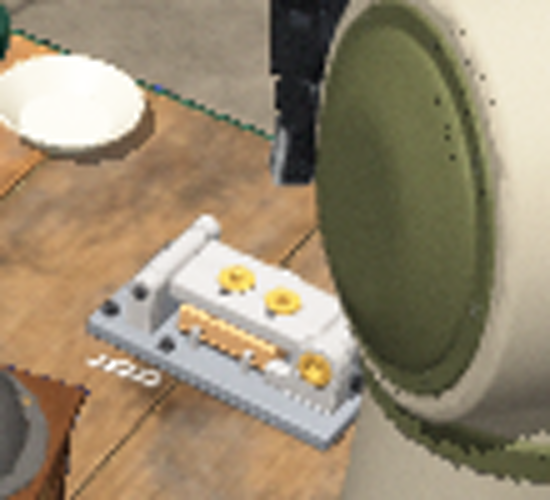

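View pics/b_t.png

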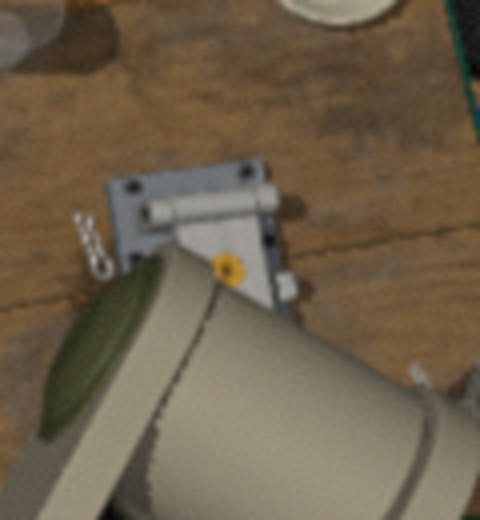

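Request:
step_arm(commands=[[[-0.1,0.9,0.0],0.04],[[-0.1,0.9,0.0],0.04],[[-0.1,0.9,0.0],0.04],[[-0.05,0.9,0.0],0.04],[[0.0,0.9,0.0],0.016]], gripper=0)

```text
time_s: 5.8
eef_pos: [410.3, 62.4, 320.8]
ee_rot: [0.452, 0.543, 0.452, -0.543]
force: [1.2, 0.3, -0.5]
grip_width: 0.501
```

Request:
step_arm(commands=[[[0.4,0.9,0.0],0.0],[[0.5,0.9,-0.1],0.0],[[0.5,0.9,-0.2],0.0],[[0.5,0.9,-0.4],0.0],[[0.3,0.8,-0.6],0.0]])

```text
time_s: 6.3
eef_pos: [499.9, 239.0, 268.3]
ee_rot: [0.452, 0.545, 0.451, -0.544]
force: [0.4, 0.0, -0.5]
grip_width: 0.501
```

Request:
step_arm(commands=[[[0.03,0.32,-0.9],0.0],[[0.0,0.0,-0.95],0.0],[[0.0,0.0,-0.95],0.0],[[0.0,0.0,-0.95],0.0],[[0.0,0.0,-0.95],0.0]])

```text
time_s: 6.8
eef_pos: [499.6, 249.8, 79.0]
ee_rot: [-0.451, -0.544, -0.451, 0.544]
force: [0.6, 0.3, 0.4]
grip_width: 0.499
```

Run:
```python
from rig import ctrl,capture
from h import *
s=ctrl.sense();M=q2R(s["ee_rot"]);y=M[:,1];print(s["eef_pos"],"jaw yaw",np.arctan2(y[1],y[0]))
t=capture("top");c=capture("scene");save(t,"d_t",150,160,130,110,5);save(c,"d_s",160,190,130,110,5)
```

```text
[499.59534366 249.79537069  78.96225233] jaw yaw -0.18610093789073495
```

View pics/d_s.png

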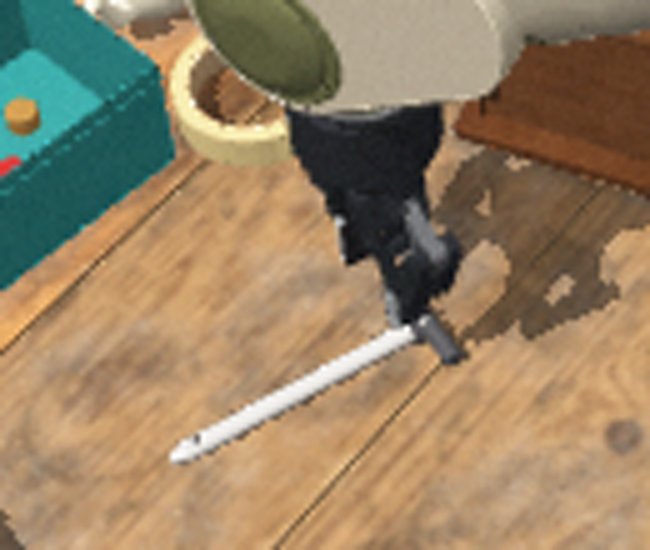

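View pics/d_t.png

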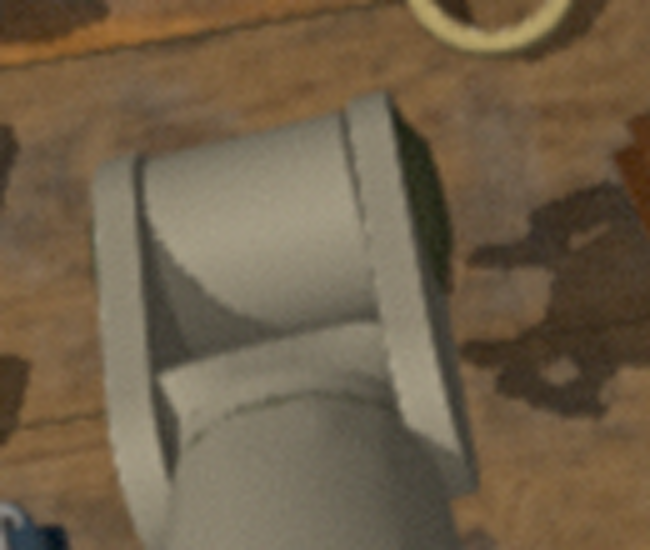

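Request:
step_arm(commands=[[[0.035,0.05,-0.6],0.0],[[0.0,0.0,-0.6],0.0],[[0.0,0.0,-0.3],0.0],[[0.0,0.0,-0.15],0.0],[[0.0,0.0,0.0],0.0]])

```text
time_s: 7.4
eef_pos: [501.3, 252.1, 15.6]
ee_rot: [0.452, 0.544, 0.452, -0.544]
force: [-0.8, 0.7, 0.8]
grip_width: 0.5
```

Request:
step_arm(commands=[[[0.0,0.0,0.0],0.0],[[0.0,0.0,0.0],0.0],[[0.0,0.0,0.0],0.0],[[0.0,0.0,0.0],0.0],[[0.0,0.0,0.0],0.0]], gripper=1, force=70)

```text
time_s: 7.9
eef_pos: [501.6, 252.2, 16.4]
ee_rot: [0.452, 0.545, 0.451, -0.543]
force: [-1.8, -0.7, 6.5]
grip_width: 0.099
```

Request:
step_arm(commands=[[[0.0,0.0,0.0],0.0],[[0.0,0.0,0.0],0.0],[[0.0,0.0,-0.08],0.0],[[0.0,0.0,-0.05],0.0],[[0.0,0.0,0.0],0.0]], gripper=0.4)

```text
time_s: 8.4
eef_pos: [501.1, 252.1, 10.9]
ee_rot: [-0.452, -0.544, -0.452, 0.544]
force: [-4.6, -3.0, 13.2]
grip_width: 0.301
```

Run:
```python
from rig import ctrl,capture
from h import *
s=ctrl.sense();print(s["eef_pos"],s["force"],s["grip_width"])
c=capture("scene");save(c,"e_s",180,220,80,65,9)
```

```text
[501.08516269 252.06718852  10.86259151] [-4.57631708 -3.01910024 13.21203079] 0.30145539353683404
```

View pics/e_s.png

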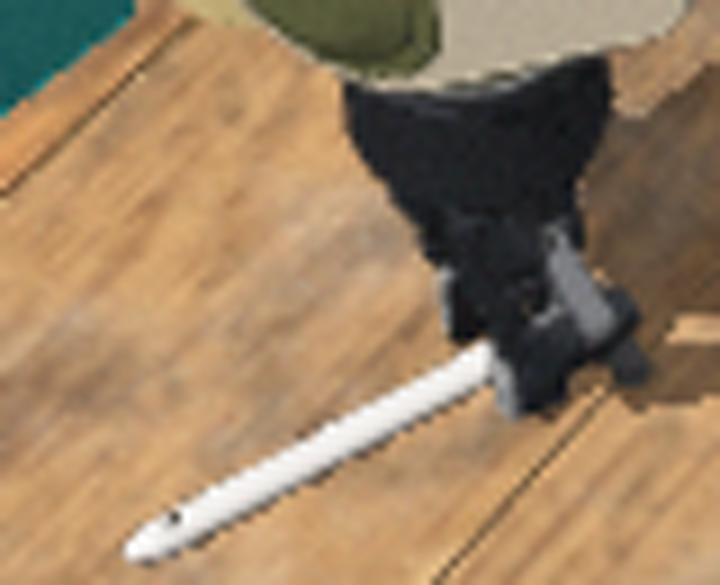

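Request:
step_arm(commands=[[[0.0,0.0,0.06],0.0],[[0.0,0.0,0.0],0.0]])

```text
time_s: 8.65
eef_pos: [501.0, 252.1, 12.3]
ee_rot: [0.452, 0.544, 0.452, -0.544]
force: [0.1, 0.4, 0.2]
grip_width: 0.304
```

Request:
step_arm(commands=[[[0.0,0.0,0.0],0.0],[[0.0,0.0,0.0],0.0],[[0.0,0.0,0.0],0.0],[[0.0,0.0,0.0],0.0]], gripper=1)

```text
time_s: 9.05
eef_pos: [500.9, 252.0, 12.3]
ee_rot: [-0.452, -0.544, -0.452, 0.544]
force: [-1.7, -0.7, 2.8]
grip_width: 0.101
```

Request:
step_arm(commands=[[[0.0,0.0,0.2],0.0],[[0.0,0.0,0.4],0.0],[[0.0,0.0,0.8],0.0],[[0.0,0.0,0.8],0.0],[[0.0,0.0,0.0],0.0]], force=100)

```text
time_s: 9.55
eef_pos: [502.9, 252.6, 104.5]
ee_rot: [0.453, 0.546, 0.451, -0.542]
force: [-0.8, -0.1, -1.6]
grip_width: 0.09
```

Run:
```python
from rig import ctrl,capture
from h import *
s=ctrl.sense();print(s["eef_pos"],s["force"],s["grip_width"],s["wrist_torque"])
c=capture("scene");save(c,"f_s",160,190,100,80,7)
t=capture("top");save(t,"f_t",150,180,120,90,6)
import pickle;pickle.dump((t,c),open("c2.pkl","wb"))
```

```text
[502.90846777 252.61853855 104.54540034] [-0.82105041 -0.13067007 -1.55673184] 0.08996797346711888 [-0.03775848 -0.01414888  0.0061574 ]
```

View pics/f_s.png

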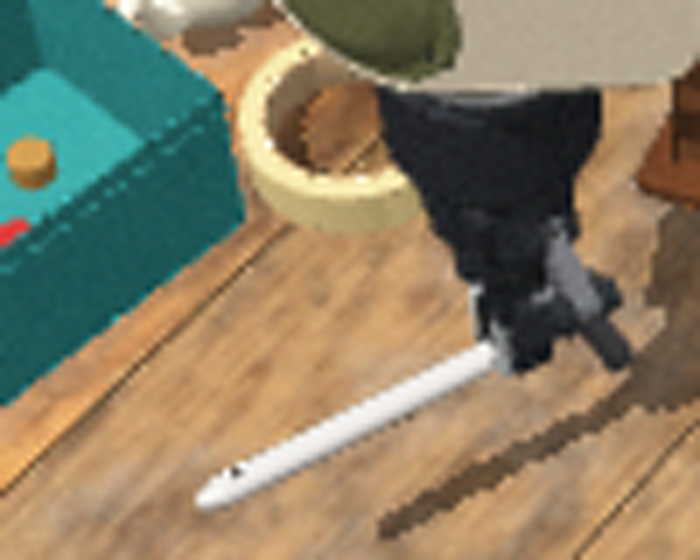

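View pics/f_t.png

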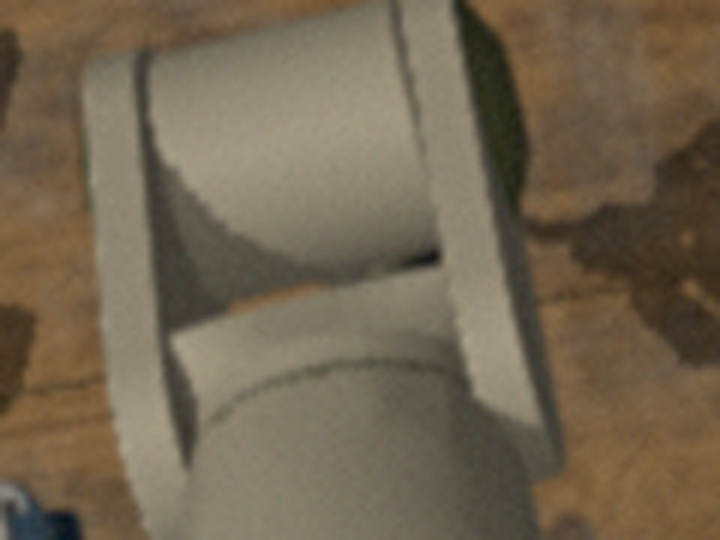

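```bash
cat >> h.py <<'E'
def pin_check(c,s,uv_nose,uv2=None):
    """ray of nose cut with the vertical plane through the TCP along the pin -> distance ahead, height rel. TCP"""
    M=q2R(s["ee_rot"]);y=M[:,1];psi=np.arctan2(y[1],y[0]);d=np.array([-np.sin(psi),np.cos(psi),0]);n=np.array([np.cos(psi),np.sin(psi),0])
    out=[]
    for uv in (uv_nose,uv2):
        if uv is None: continue
        o,r=ray(c,*uv);t=((s["eef_pos"]-o)@n)/(r@n);P=o+t*r;out.append(((P-s["eef_pos"])@d,P[2]-s["eef_pos"][2]))
    return psi,np.round(out,1)
E
python3 - <<'E'
from rig import ctrl
from h import *
import pickle
t,c=pickle.load(open("c2.pkl","rb"));s=ctrl.sense()
U=lambda X,Y:((X+.5)/7-.5+160,(Y+.5)/7-.5+190)
print(pin_check(c,s,U(199,500),U(490,355)), "hole",pin_check(c,s,U(236,471)))
# same check on c0 where pin lies flat: nose (195,281)
M=q2R(s["ee_rot"]);print(M.round(3))
E
```

```text
(np.float64(-0.1849131997057329), array([[ 1.311e+02,  1.300e+00],
       [ 1.220e+01, -1.000e-01]])) hole (np.float64(-0.1849131997057329), array([[115.7,   7. ]]))
[[ 0.     0.983 -0.184]
 [ 0.    -0.184 -0.983]
 [-1.     0.    -0.   ]]
```

Request:
step_arm(commands=[[[0.0,0.0,0.8],0.0],[[0.0,0.0,0.95],0.0],[[-0.2,-0.1,0.95],0.0],[[-0.3,-0.2,0.9],0.0],[[-0.4,-0.4,0.8],0.0]])

```text
time_s: 10.15
eef_pos: [464.4, 224.1, 276.4]
ee_rot: [-0.452, -0.543, -0.452, 0.544]
force: [0.3, -0.6, -1.2]
grip_width: 0.09
```

Request:
step_arm(commands=[[[-0.4,-0.6,0.6],0.0],[[-0.4,-0.8,0.4],0.0],[[-0.4,-0.9,0.2],0.0],[[-0.2,-0.95,0.0],0.0],[[0.0,-0.95,0.0],0.0]])

```text
time_s: 10.65
eef_pos: [407.8, 55.0, 323.5]
ee_rot: [-0.452, -0.543, -0.452, 0.544]
force: [1.2, -0.0, -1.4]
grip_width: 0.089
```

Request:
step_arm(commands=[[[0.0,-0.95,0.0],0.0],[[0.0,-0.95,0.0],0.0],[[0.0,-0.95,0.0],0.0],[[0.0,-0.95,0.0],0.0],[[0.0,-0.95,0.0],0.0]])

```text
time_s: 11.15
eef_pos: [408.5, -135.4, 323.0]
ee_rot: [-0.451, -0.544, -0.452, 0.544]
force: [0.8, 0.0, -2.3]
grip_width: 0.091
```

Request:
step_arm(commands=[[[0.24,-0.85,0.0],0.035],[[0.24,-0.85,0.0],0.035],[[0.24,-0.85,-0.2],0.034],[[0.24,-0.85,-0.4],0.0],[[0.24,-0.85,-0.4],0.0]])

```text
time_s: 11.65
eef_pos: [457.0, -305.3, 282.1]
ee_rot: [0.533, 0.463, 0.535, -0.463]
force: [0.7, 0.7, -0.7]
grip_width: 0.09
```

Request:
step_arm(commands=[[[0.24,-0.85,-0.4],0.0],[[0.24,-0.85,-0.4],0.0],[[0.24,-0.85,-0.4],0.0],[[0.24,-0.85,-0.4],0.0],[[0.24,-0.85,-0.4],0.0]])

```text
time_s: 12.15
eef_pos: [504.9, -475.0, 201.5]
ee_rot: [0.533, 0.464, 0.535, -0.463]
force: [0.7, -0.8, -0.5]
grip_width: 0.092
```

Run:
```python
from rig import ctrl,capture
from h import *
s=ctrl.sense();print(s["eef_pos"],s["force"],s["grip_width"],s["wrist_torque"],s["joints"]);y=q2R(s["ee_rot"])[:,1];print(np.arctan2(y[1],y[0]))
c=capture("scene");save(c,"g_s",300,60,180,130,4)
t=capture("top");save(t,"g_t",370,130,150,140,4)
```

```text
[ 504.92517999 -474.99891654  201.48534051] [ 0.6740443  -0.83137422 -0.46906201] 0.09203557830180548 [-0.02165075 -0.05753986 -0.0057419 ] [-9.23428473e-01  7.31798334e-01  9.48089312e-01 -3.69902340e-06
  1.46481033e+00 -1.06510667e+00]
0.14168064451542894
```

View pics/g_s.png

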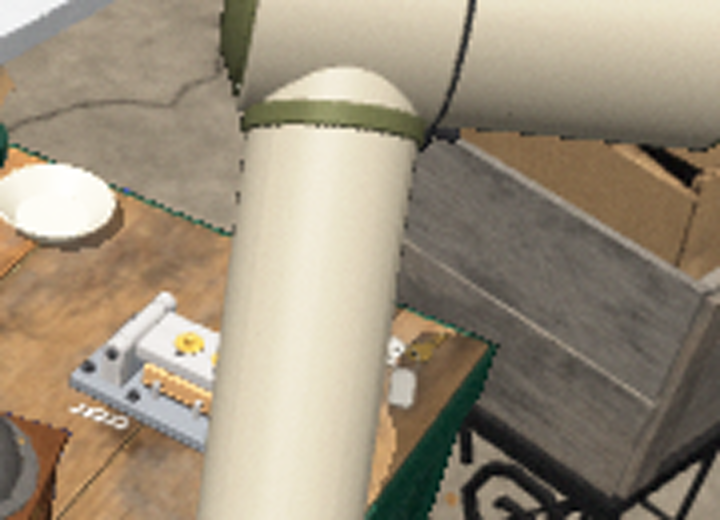

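View pics/g_t.png

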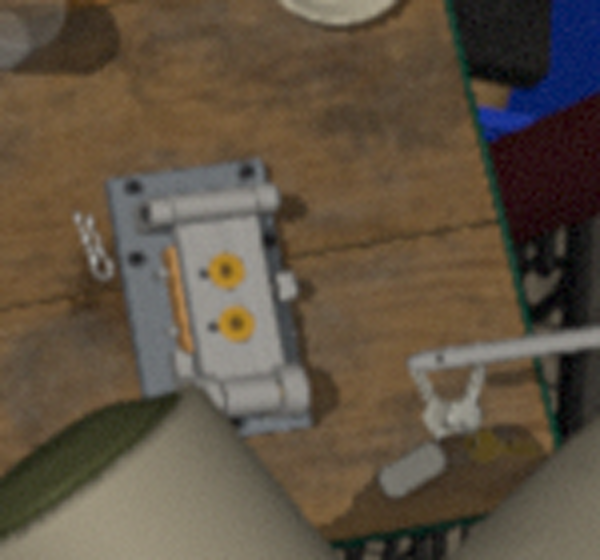

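Request:
step_arm(commands=[[[0.07,-0.5,-0.3],0.0],[[0.0,0.0,-0.8],0.0],[[0.0,0.0,-0.9],0.0],[[0.0,0.0,-0.9],0.0],[[0.0,0.0,-0.7],0.0]])

```text
time_s: 12.75
eef_pos: [507.1, -492.4, 56.9]
ee_rot: [0.533, 0.464, 0.536, -0.463]
force: [1.1, -0.9, -0.7]
grip_width: 0.09
```

Run:
```python
from rig import ctrl,capture
from h import *
s=ctrl.sense();print(s["eef_pos"],s["force"],s["grip_width"],s["wrist_torque"]);y=q2R(s["ee_rot"])[:,1];print(np.arctan2(y[1],y[0]))
c=capture("scene");save(c,"i_s",300,60,180,130,4)
t=capture("top");save(t,"i_t",410,200,90,70,8)
import pickle;pickle.dump((t,c,s),open("c3.pkl","wb"))
```

```text
[ 507.09172904 -492.42782582   56.89352727] [ 1.07645842 -0.86932426 -0.73074091] 0.0904486844392953 [-0.09763542 -0.02855104  0.01467766]
0.14210227812691295
```

View pics/i_s.png

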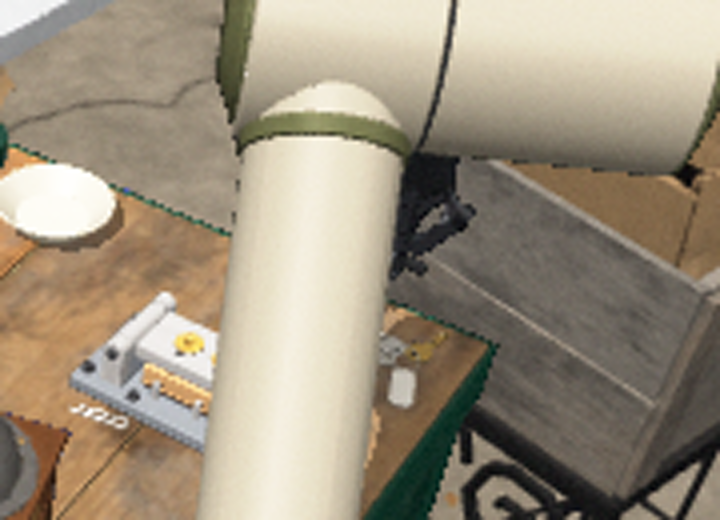

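View pics/i_t.png

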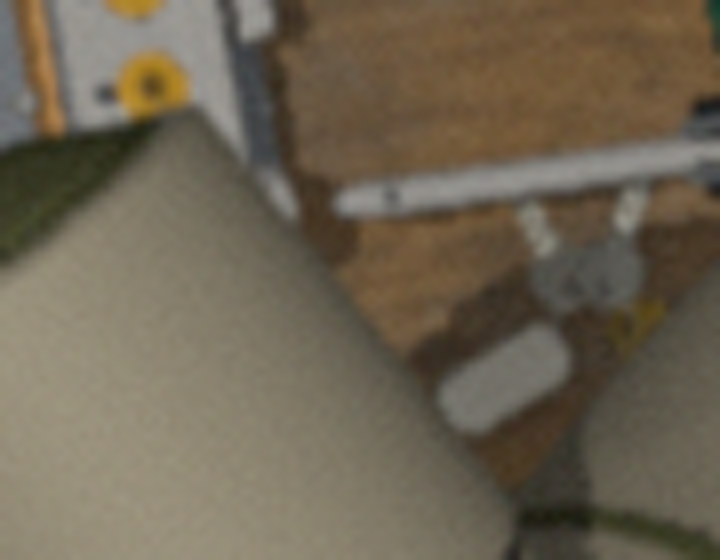

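Run:
```python
from h import *
import pickle
t,s=pickle.load(open("c0.pkl","rb"));t3,c3,st=pickle.load(open("c3.pkl","rb"))
o=np.array([546,-296.5]);th=.142;Rm=np.array([[np.cos(th),-np.sin(th)],[np.sin(th),np.cos(th)]])
J=lambda P:np.r_[Rm.T@(P[:2]-o),P[2]].round(1)
def brass(c,box,k=8):
    x,y,w,h=box;im=cv2.resize(c["image"][y:y+h,x:x+w],None,fx=k,fy=k,interpolation=cv2.INTER_CUBIC)
    hsv=cv2.cvtColor(im,cv2.COLOR_BGR2HSV);m=cv2.inRange(hsv,(18,150,90),(32,255,255))
    cs,_=cv2.findContours(m,cv2.RETR_EXTERNAL,cv2.CHAIN_APPROX_NONE);r=[]
    for q in cs:
        if cv2.contourArea(q)>150:
            X,Y,W,H=cv2.boundingRect(q);(ex,ey),ax,an=cv2.fitEllipse(q)
            f=lambda a,b:((a+.5)/k-.5+x,(b+.5)/k-.5+y);r.append((f(ex,ey),f(X,Y),f(X+W,Y+H),np.array(ax)/k))
    return r
bt=brass(t,(408,218,45,25));bs=brass(s,(350,145,35,30))
for n,c,b in(("top",t,bt),("scene",s,bs)):
    for e in b: print(n,np.round(e[0],2),np.round(e[3],1),"z47->jig",J(onz(c,*e[0],47)))
# expected pixels
for n,c in(("top",t),("scene",s)):
    for y in(38,-20): print(n,y,proj(c,np.r_[Rm@[-68,y]+o,47]).round(2))
# pin line in t3
im=t3["image"];U=lambda X,Y:((X+.5)/8-.5+410,(Y+.5)/8-.5+200)
for z in(47,50.6):
    a=onz(t3,*U(336,201),z);b=onz(t3,*U(690,153),z);print("pin",z,J(a),J(b),"yaw",np.arctan2(*(a-b)[[1,0]])-np.pi/2,"TCP jig",J(st["eef_pos"]))
```

```text
top [417.1  230.02] [2.7 7.1] z47->jig [-67.6  36.1  47. ]
top [438.25 226.97] [2. 5.] z47->jig [-67.5 -21.3  47. ]
scene [362.49 163.44] [4.4 6.3] z47->jig [-67.2  36.4  47. ]
scene [371.19 153.91] [3.  4.9] z47->jig [-66.8 -21.7  47. ]
top 38 [416.43 230.26]
top -20 [437.8  227.22]
scene 38 [362.45 163.8 ]
scene -20 [371.25 154.34]
pin 47 [-66.5 -57.7  47. ] [ -67.3 -178.2   47. ] yaw 0.13519815051868345 TCP jig [ -66.2 -188.4   56.9]
pin 50.6 [-66.6 -56.2  50.6] [ -67.4 -176.3   50.6] yaw 0.13519815051868367 TCP jig [ -66.2 -188.4   56.9]
```

Run:
```python
from h import *
import pickle
t2,c2=pickle.load(open("c2.pkl","rb"));t0,s0=pickle.load(open("c0.pkl","rb"));t3,c3,st=pickle.load(open("c3.pkl","rb"))
T=np.array([502.9,252.6,104.5]);psi=-.185;d=np.array([-np.sin(psi),np.cos(psi),0])
for D,n in((128.7,"nose"),(111.7,"hole"),(12,"pad edge")): print(n,proj(c2,T+d*D+[0,0,-6.3]).round(1))
def U(X,Y):return ((X+.5)/7-.5+160,(Y+.5)/7-.5+190)
print(U(199,500),U(236,471),U(490,355))
# hand-picked hole top = +6; shank line by mask in c2
def line(c,x0,x1,y0,y1,th):
    im=c["image"].astype(float);sat=im.max(2)-im.min(2);g=im.min(2);pts=[]
    for u in range(x0,x1):
        w=np.clip(th-sat[y0:y1,u],0,None)*(g[y0:y1,u]>90)
        if w.sum()>0: pts.append((u,(w*np.arange(y0,y1)).sum()/w.sum(),(w>0).sum()))
    return np.array(pts)
p=line(t3,452,495,214,230,35);print(p[::6].round(2));
k=np.polyfit(p[:,0],p[:,1],1);print(k,np.std(p[:,1]-np.polyval(k,p[:,0])))
o=np.array([546,-296.5]);th=.142;Rm=np.array([[np.cos(th),-np.sin(th)],[np.sin(th),np.cos(th)]])
J=lambda P:np.r_[Rm.T@(P[:2]-o),P[2]].round(2)
for u in(455,475,495):print(u,J(onz(t3,u,np.polyval(k,u),50)))
```

```text
nose [188.4 261. ]
hole [194.5 257.9]
pad edge [229.1 240.4]
(188.0, 261.0) (193.28571428571428, 256.8571428571429) (229.57142857142856, 240.28571428571428)
[[452.   225.01   3.  ]
 [458.   224.43   4.  ]
 [464.   223.51   4.  ]
 [470.   222.49   4.  ]
 [476.   224.04   9.  ]
 [482.   220.58   4.  ]
 [488.   222.9    9.  ]
 [494.   219.05   5.  ]]
[-1.16779818e-01  2.77716031e+02] 0.7981080949881806
455 [-67.6  -65.58  50.  ]
475 [ -68.96 -119.64   50.  ]
495 [ -70.32 -173.78   50.  ]
```

Run:
```python
from h import *
import pickle
t3,c3,st=pickle.load(open("c3.pkl","rb"))
im=t3["image"].astype(float);sat=im.max(2)-im.min(2);pts=[]
for u in range(453,495):
    yc=int(round(225-.142*(u-452)));r=np.arange(yc-4,yc+5);w=np.clip(35-sat[r,u],0,None)*(im.min(2)[r,u]>90)
    c=[(w>0)&(abs(r-yc)<=2)][0]; w=w*c
    if w.sum()>0: pts.append((u,(w*r).sum()/w.sum()))
p=np.array(pts);
for _ in range(4):
    k=np.polyfit(p[:,0],p[:,1],1);e=p[:,1]-np.polyval(k,p[:,0]);p=p[abs(e)<max(.25,1.5*e.std())]
print(k,e.std(),len(p))
o=np.array([546,-296.5]);th=.142;Rm=np.array([[np.cos(th),-np.sin(th)],[np.sin(th),np.cos(th)]])
J=lambda P:np.r_[Rm.T@(P[:2]-o),P[2]].round(2)
for z in(50.6,):
  for u in(453,475,495):print(u,J(onz(t3,u,np.polyval(k,u),z)))
```

```text
[-1.42591246e-01  2.89531132e+02] 0.13820267340083314 37
453 [-67.8  -59.86  50.6 ]
475 [ -67.81 -119.59   50.6 ]
495 [ -67.81 -174.     50.6 ]
```

Request:
step_arm(commands=[[[0.0,0.0,-0.09],0.0],[[-0.035,0.25,0.0],0.0],[[-0.014,0.1,0.0],0.0],[[-0.014,0.1,0.0],0.0],[[0.0,0.0,0.0],0.0]])

```text
time_s: 13.35
eef_pos: [505.6, -475.8, 57.7]
ee_rot: [0.535, 0.463, 0.534, -0.463]
force: [0.3, -0.3, -1.7]
grip_width: 0.091
```

Run:
```python
from rig import ctrl
from h import *
for _ in range(3):
    s=ctrl.sense();print(s["eef_pos"],s["force"],s["time_s"],s["dq"].round(4));y=q2R(s["ee_rot"]);print(y.round(4).tolist())
```

```text
[ 505.58467061 -475.82476379   57.71811213] [ 0.28505918 -0.25835336 -1.74588696] 13.35 [-0.0054  0.0135 -0.0125 -0.0013  0.0017 -0.0016]
[[0.0008, 0.9899, 0.1417], [-0.001, 0.1417, -0.9899], [-1.0, 0.0007, 0.0011]]
[ 505.58467061 -475.82476379   57.71811213] [ 0.28505918 -0.25835336 -1.74588696] 13.35 [-0.0054  0.0135 -0.0125 -0.0013  0.0017 -0.0016]
[[0.0008, 0.9899, 0.1417], [-0.001, 0.1417, -0.9899], [-1.0, 0.0007, 0.0011]]
[ 505.58467061 -475.82476379   57.71811213] [ 0.28505918 -0.25835336 -1.74588696] 13.35 [-0.0054  0.0135 -0.0125 -0.0013  0.0017 -0.0016]
[[0.0008, 0.9899, 0.1417], [-0.001, 0.1417, -0.9899], [-1.0, 0.0007, 0.0011]]
```

Request:
step_arm(commands=[[[0.0,0.0,0.0],0.0]])

```text
time_s: 13.45
eef_pos: [505.4, -476.2, 57.2]
ee_rot: [0.534, 0.463, 0.534, -0.463]
force: [0.9, 0.7, -0.8]
grip_width: 0.089
```

Request:
step_arm(commands=[[[0.0,0.0,-0.09],0.0],[[0.0,0.0,0.0],0.0],[[0.0,0.0,0.0],0.0]])

```text
time_s: 13.75
eef_pos: [505.2, -476.0, 52.8]
ee_rot: [0.534, 0.463, 0.534, -0.463]
force: [-0.3, -0.1, -0.9]
grip_width: 0.089
```

Request:
step_arm(commands=[[[0.0,0.0,0.0],0.0],[[0.0,0.0,0.0],0.0]])

```text
time_s: 13.95
eef_pos: [505.3, -476.0, 53.1]
ee_rot: [0.534, 0.463, 0.534, -0.463]
force: [-0.1, 0.1, -0.9]
grip_width: 0.087
```

Run:
```python
from rig import ctrl,capture
from h import *
s=ctrl.sense();print(s["eef_pos"],s["force"],s["grip_width"])
t=capture("top");save(t,"j_t",400,190,100,75,8)
o=np.array([546,-296.5]);th=.142;Rm=np.array([[np.cos(th),-np.sin(th)],[np.sin(th),np.cos(th)]])
P=s["eef_pos"];print("jig TCP",Rm.T@(P[:2]-o))
im=t["image"].astype(float);sat=im.max(2)-im.min(2);pts=[]
d=np.array([-np.sin(th),np.cos(th),0])
for D in np.arange(25,120,4):
    e=proj(t,P+d*D+[0,0,-6.3]);u=int(round(e[0]));yc=int(round(e[1]));r=np.arange(yc-3,yc+4);w=np.clip(35-sat[r,u],0,None)*(im.min(2)[r,u]>90)
    if w.sum()>0: pts.append((u,(w*r).sum()/w.sum(),(w>0).sum()))
p=np.array(pts)
J=[np.r_[Rm.T@(onz(t,a,b,P[2]-6.3)[:2]-o),n].round(1).tolist() for a,b,n in p];print(J)
```

```text
[ 505.28132905 -475.99829369   53.14832999] [-0.12214123  0.05242779 -0.90279407] 0.08720217445947377
jig TCP [ -65.71201947 -171.92899145]
[[-65.2, -146.5, 4.0], [-66.5, -143.5, 5.0], [-66.5, -138.0, 4.0], [-66.2, -135.3, 4.0], [-65.2, -130.1, 4.0], [-65.3, -127.3, 4.0], [-66.1, -121.7, 5.0], [-66.6, -118.9, 4.0], [-65.8, -113.6, 4.0], [-65.4, -111.0, 4.0], [-65.3, -108.2, 4.0], [-66.0, -102.6, 5.0], [-66.5, -99.8, 4.0], [-65.8, -94.5, 4.0], [-65.5, -91.9, 4.0], [-66.4, -86.2, 5.0], [-66.8, -83.4, 4.0], [-66.2, -78.1, 4.0], [-65.8, -75.5, 4.0], [-66.5, -69.9, 5.0], [-66.2, -67.2, 5.0], [-66.5, -61.7, 4.0], [-66.1, -59.0, 4.0], [-65.4, -53.7, 4.0]]
```

View pics/j_t.png

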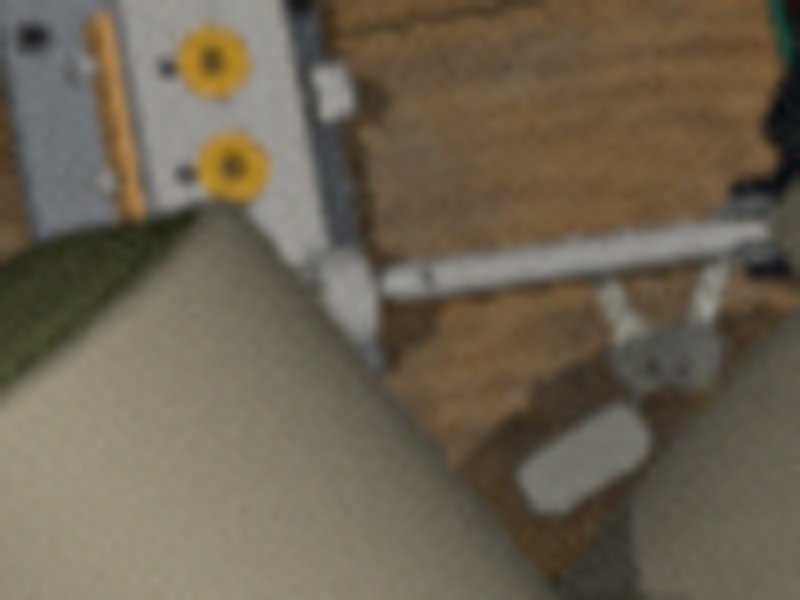

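Run:
```python
from rig import ctrl,capture
from h import *
import pickle
s=ctrl.sense();P=s["eef_pos"]
t=capture("top");t1,s1=pickle.load(open("c1.pkl","rb"))
o=np.array([546,-296.5]);th=.142;Rm=np.array([[np.cos(th),-np.sin(th)],[np.sin(th),np.cos(th)]])
J=lambda Q:np.r_[Rm.T@(Q[:2]-o),Q[2]].round(2)
def blobs(c,x,y,w,h,k=8):
    im=cv2.resize(c["image"][y:y+h,x:x+w],None,fx=k,fy=k,interpolation=cv2.INTER_CUBIC);hsv=cv2.cvtColor(im,cv2.COLOR_BGR2HSV)
    m=cv2.inRange(hsv,(18,140,80),(35,255,255));cs,_=cv2.findContours(m,cv2.RETR_EXTERNAL,cv2.CHAIN_APPROX_NONE)
    for q in cs:
        if cv2.contourArea(q)>300:
            (a,b),ax,_=cv2.minAreaRect(q);(ex,ey),ea,_=cv2.fitEllipse(q);yield ((ex+.5)/k-.5+x,(ey+.5)/k-.5+y),np.array(ea)/k
for n,c,box in(("top now",t,(415,190,30,30)),("top c1",t1,(415,190,30,30)),("scene c1",s1,(340,138,25,20))):
    for uv,ea in blobs(c,*box): print(n,np.round(uv,2),ea.round(1),J(onz(c,*uv,56)))
print("expected (-21,0) and (15,0)")
for q in((-50,-36,47),(-86,-36,47),(-68,-36,65),(-68,-38,47)):
    e=proj(t,np.r_[Rm@q[:2]+o,q[2]]);print(q,((e-[400,190]+.5)*8-.5).round())
# pin edges perpendicular: saturation profile averaged along pin
im=(t["image"].astype(np.float32));sat=im.max(2)-im.min(2);d=np.array([-np.sin(th),np.cos(th),0]);n=np.array([np.cos(th),np.sin(th),0])
L=np.arange(-14,14.1,.5);prof=[]
for l in L:
    Q=[proj(t,P+d*D+n*l+[0,0,-6.3]) for D in np.arange(30,105,.5)]
    Q=np.array(Q,np.float32);prof.append((cv2.remap(sat,Q[:,0][None],Q[:,1][None],cv2.INTER_LINEAR).mean(),cv2.remap(im.max(2),Q[:,0][None],Q[:,1][None],cv2.INTER_LINEAR).mean()))
prof=np.array(prof);print(np.c_[L,prof].round(0)[::2].tolist())
w=np.clip(np.median(prof[[0,1,2,-1,-2,-3],0])*.9-prof[:,0],0,None);print("pin lateral rel TCP",(w*L).sum()/w.sum(),"TCP jig",J(P))
```

```text
top now [428.59 210.58] [7.7 8.2] [-21.16  -0.61  56.  ]
top now [426.13 197.26] [7.7 8.2] [15.04 -0.79 56.  ]
top c1 [426.61 197.  ] [6.5 8.2] [15.53 -2.18 56.  ]
scene c1 [356.11 150.04] [3.9 6.1] [-21.69   2.32  56.  ]
scene c1 [346.82 145.51] [3.3 6.4] [14.47  1.82 56.  ]
expected (-21,0) and (15,0)
(-50, -36, 47) [343. 241.]
(-86, -36, 47) [363. 348.]
(-68, -36, 65) [374. 290.]
(-68, -38, 47) [359. 294.]
[[-14.0, 46.0, 111.0], [-13.0, 46.0, 110.0], [-12.0, 45.0, 106.0], [-11.0, 43.0, 100.0], [-10.0, 38.0, 92.0], [-9.0, 33.0, 87.0], [-8.0, 26.0, 86.0], [-7.0, 19.0, 90.0], [-6.0, 13.0, 100.0], [-5.0, 10.0, 113.0], [-4.0, 8.0, 125.0], [-3.0, 7.0, 135.0], [-2.0, 7.0, 142.0], [-1.0, 6.0, 146.0], [0.0, 7.0, 146.0], [1.0, 7.0, 144.0], [2.0, 7.0, 140.0], [3.0, 8.0, 133.0], [4.0, 11.0, 126.0], [5.0, 17.0, 119.0], [6.0, 24.0, 113.0], [7.0, 33.0, 110.0], [8.0, 41.0, 109.0], [9.0, 47.0, 109.0], [10.0, 50.0, 110.0], [11.0, 52.0, 111.0], [12.0, 53.0, 111.0], [13.0, 53.0, 112.0], [14.0, 52.0, 112.0]]
pin lateral rel TCP -0.9984785559555185 TCP jig [ -65.71 -171.91   53.16]
```

Request:
step_arm(commands=[[[-0.04,-0.006,0.0],0.0],[[0.0,0.0,0.0],0.0],[[-0.0105,0.075,0.0],0.0],[[-0.0105,0.075,0.0],0.0],[[-0.0105,0.075,0.0],0.0]])

```text
time_s: 14.55
eef_pos: [502.4, -466.8, 53.1]
ee_rot: [0.534, 0.463, 0.534, -0.463]
force: [-0.2, 0.1, -2.2]
grip_width: 0.091
```

Request:
step_arm(commands=[[[-0.007,0.05,0.0],0.0],[[0.0,0.0,0.0],0.0]])

```text
time_s: 14.75
eef_pos: [502.2, -464.8, 53.2]
ee_rot: [0.534, 0.463, 0.534, -0.463]
force: [-0.6, 0.6, -1.8]
grip_width: 0.088
```

Request:
step_arm(commands=[[[-0.01,0.075,0.0],0.0],[[-0.01,0.075,0.0],0.0],[[-0.011,0.075,0.0],0.0],[[0.0,0.0,0.0],0.0]])

```text
time_s: 15.15
eef_pos: [500.9, -455.7, 53.1]
ee_rot: [0.534, 0.463, 0.534, -0.463]
force: [-0.5, -0.7, -1.4]
grip_width: 0.091
```

```bash
cat > l.py <<'E'
from rig import ctrl,capture
from h import *
import sys
o=np.array([546,-296.5]);th=.142;Rm=np.array([[np.cos(th),-np.sin(th)],[np.sin(th),np.cos(th)]])
s=ctrl.sense();P=s["eef_pos"];f=s["force"]
print("TCP jig",(Rm.T@(P[:2]-o)).round(2),P[2].round(2),"F jig",(Rm.T@f[:2]).round(2),f[2].round(2),"M jig",(Rm.T@s["wrist_torque"][:2]).round(2),s["wrist_torque"][2].round(2),"t",s["time_s"],s["grip_width"])
if len(sys.argv)>1:
    t=capture("top");save(t,sys.argv[1]+"_t",400,190,100,75,8)
    t=capture("scene");save(t,sys.argv[1]+"_s",310,110,100,75,8)
E
python3 l.py k
```

```text
TCP jig [ -67.17 -151.26] 53.13 F jig [-0.62 -0.57] -1.35 M jig [-0.04 -0.03] -0.0 t 15.15 0.09121578766872093
```

View pics/k_t.png

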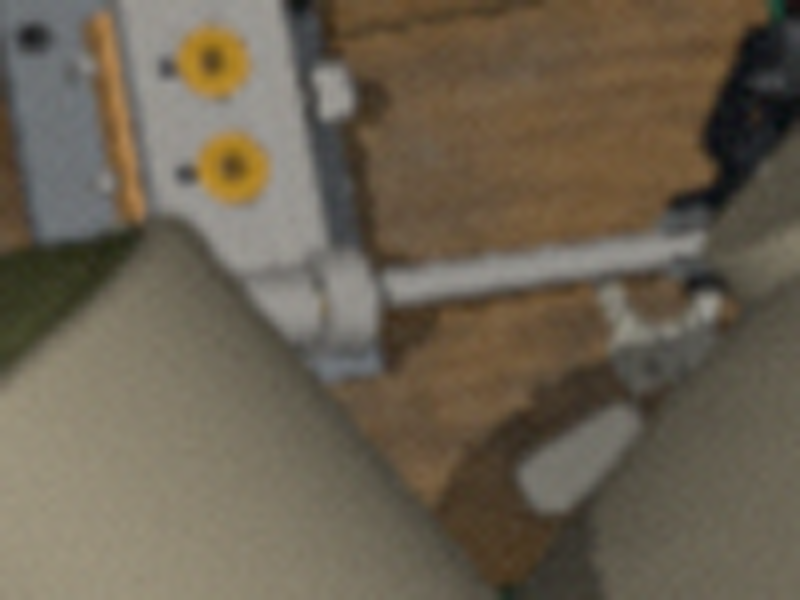

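The top view shows the pin's nose and cross-hole inside the right ear, at about (375,285), with almost no force. I'll keep advancing.

Request:
step_arm(commands=[[[-0.014,0.1,0.0],0.0],[[-0.014,0.1,0.0],0.0],[[-0.014,0.1,0.0],0.0],[[-0.015,0.1,0.0],0.0],[[0.0,0.0,0.0],0.0]])

```text
time_s: 15.75
eef_pos: [498.6, -439.6, 53.1]
ee_rot: [0.534, 0.463, 0.534, -0.463]
force: [-0.1, -0.8, -1.6]
grip_width: 0.092
```

```bash
python3 l.py
```

```text
TCP jig [ -67.13 -134.93] 53.15 F jig [-0.25 -0.76] -1.61 M jig [-0.05  0.05] -0.04 t 15.75 0.09155148889111009
```

Request:
step_arm(commands=[[[-0.014,0.1,0.0],0.0],[[-0.014,0.1,0.0],0.0],[[-0.014,0.1,0.0],0.0],[[-0.015,0.1,0.0],0.0],[[0.0,0.0,0.0],0.0]])

```text
time_s: 16.25
eef_pos: [496.4, -423.6, 53.1]
ee_rot: [0.534, 0.463, 0.534, -0.463]
force: [-0.5, 0.4, -1.3]
grip_width: 0.09
```

```bash
python3 l.py
```

```text
TCP jig [ -67.13 -118.81] 53.14 F jig [-0.42  0.46] -1.32 M jig [-0.06 -0.04] 0.02 t 16.25 0.08986125864320504
```

Request:
step_arm(commands=[[[-0.0105,0.075,0.0],0.0],[[-0.0105,0.075,0.0],0.0],[[-0.0105,0.075,0.0],0.0],[[-0.0105,0.075,0.0],0.0],[[-0.0105,0.075,0.0],0.0]])

```text
time_s: 16.75
eef_pos: [494.2, -408.9, 53.1]
ee_rot: [0.534, 0.463, 0.534, -0.463]
force: [0.7, 0.2, -1.6]
grip_width: 0.086
```

```bash
python3 l.py
```

```text
TCP jig [ -67.2  -103.97] 53.09 F jig [0.71 0.06] -1.57 M jig [-0.03  0.01] -0.03 t 16.75 0.0859553363644876
```

Request:
step_arm(commands=[[[-0.0105,0.075,0.0],0.0],[[-0.0105,0.075,0.0],0.0],[[-0.0105,0.075,0.0],0.0],[[0.0,0.0,0.0],0.0]])

```text
time_s: 17.15
eef_pos: [493.0, -399.8, 53.1]
ee_rot: [0.534, 0.463, 0.534, -0.463]
force: [-0.5, -1.0, -1.7]
grip_width: 0.089
```

```bash
python3 l.py
```

```text
TCP jig [-67.11 -94.73] 53.1 F jig [-0.6  -0.95] -1.71 M jig [-0.06  0.01] 0.03 t 17.15 0.08864743761008329
```

Nose is at about +34, inside the second bushing, with negligible forces. I'll continue to the final depth.

Request:
step_arm(commands=[[[-0.0105,0.075,0.0],0.0],[[-0.0105,0.075,0.0],0.0],[[-0.0105,0.075,0.0],0.0],[[-0.0105,0.075,0.0],0.0],[[-0.0105,0.075,0.0],0.0]])

```text
time_s: 17.65
eef_pos: [490.8, -384.9, 53.1]
ee_rot: [0.534, 0.463, 0.534, -0.463]
force: [0.2, -0.2, -1.0]
grip_width: 0.091
```

Request:
step_arm(commands=[[[-0.0105,0.075,0.0],0.0],[[-0.0105,0.075,0.0],0.0],[[-0.0105,0.075,0.0],0.0],[[-0.0105,0.075,0.0],0.0],[[-0.0105,0.075,0.0],0.0]])

```text
time_s: 18.15
eef_pos: [488.7, -369.9, 53.1]
ee_rot: [0.534, 0.463, 0.534, -0.463]
force: [-0.4, -0.5, -1.7]
grip_width: 0.09
```

Request:
step_arm(commands=[[[-0.0105,0.075,0.0],0.0],[[0.0,0.0,0.0],0.0],[[0.0,0.0,0.0],0.0]])

```text
time_s: 18.45
eef_pos: [488.4, -367.2, 53.1]
ee_rot: [0.534, 0.463, 0.534, -0.463]
force: [0.2, -0.4, -0.8]
grip_width: 0.092
```

```bash
python3 l.py m
```

```text
TCP jig [-67.06 -61.79] 53.13 F jig [ 0.13 -0.39] -0.75 M jig [-0.02  0.04] 0.0 t 18.45 0.09167292754241543
```

View pics/m_t.png

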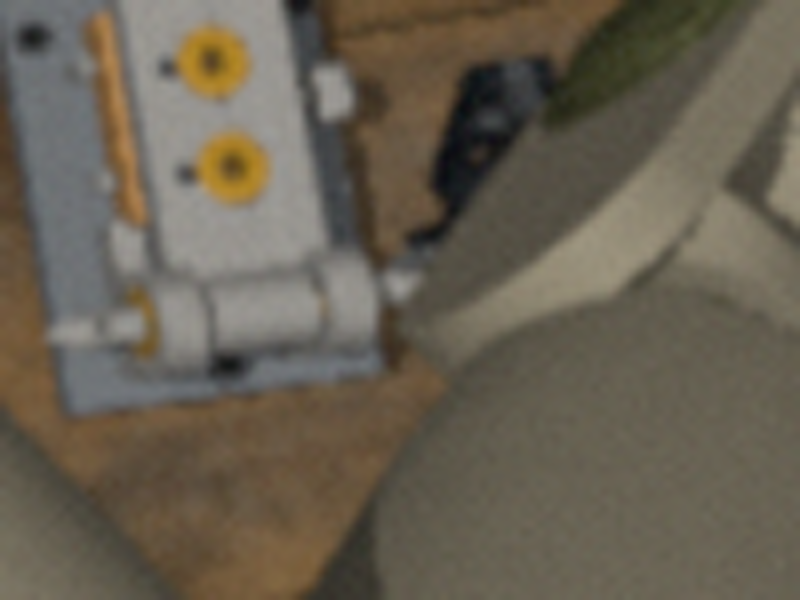

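View pics/m_s.png

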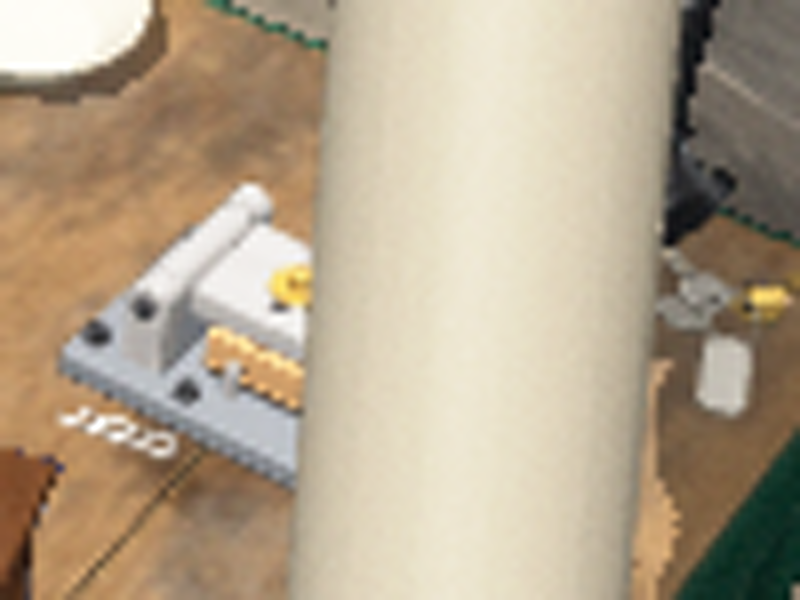

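Run:
```python
from rig import ctrl,capture
from h import *
t=capture("top");s=capture("scene");cv2.imwrite("pics/fin_t.png",t["image"])
o=np.array([546,-296.5]);th=.142;Rm=np.array([[np.cos(th),-np.sin(th)],[np.sin(th),np.cos(th)]])
for n,p in(("nose",(47,335)),("hole",(102,326)),("flange",(157,320))):
    Q=onz(t,(p[0]+.5)/8-.5+400,(p[1]+.5)/8-.5+190,47);print(n,(Rm.T@(Q[:2]-o)).round(1))
save(t,"fin2",398,220,35,25,20)
```

```text
nose [-67.   67.6]
hole [-66.6  48.9]
flange [-67.2  30.4]
```

View pics/fin2.png

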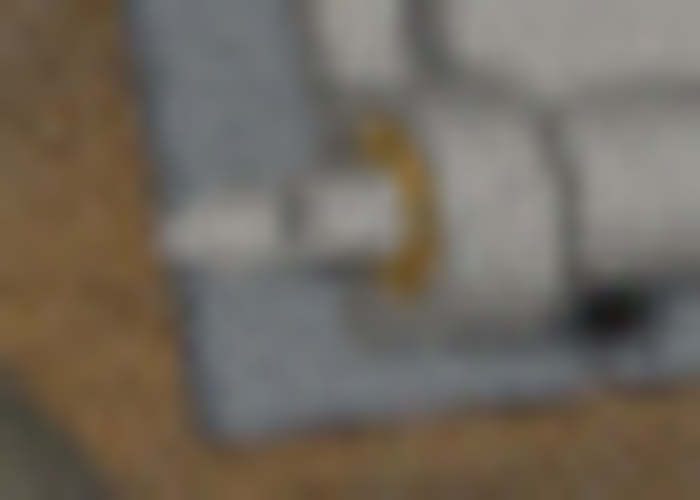

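View pics/fin_t.png

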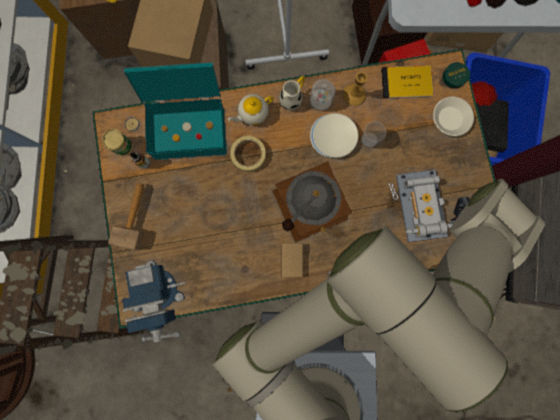

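```bash
python3 -c "
from rig import ticket
print(ticket.finish_job())"
```

```text
the job is handed in; nothing more can be done
None
```

The job is handed in: the leaf is shut flat on the blank, and the lock pin is through both bushings and the leaf's eye. The gripper is still holding it for your mate to fit the clip.

- **Leaf:** I pushed it down with the shut fingertips. It stopped with about 15 N on the tips at 56 mm above the bench, where the drill bushings should be when it is closed. Pictures afterwards show it flat.
- **Pin:** I gripped it about 30 mm ahead of the handle, carried it over the front of the mill and fed it in from the right. No sideways or insertion force above about 1 N was felt on the way in.
- **Cross-hole:** In the last top picture it is visible about 11 mm beyond the second bushing's outer face, with the nose about 30 mm beyond. The arm's own position says about 12 mm for the hole. The grip was set to 100 N.
- **Time:** about 18.5 s of the 72 s allowed.

**Disagreements and limits:**
- The first grip was opened and redone about 4 mm lower, because the opening read about 8.4 mm against the pin's 12 mm. It read the same again, so I took that as the gauge's scale.
- One early height estimate for the pin was about 7 mm off. Projecting the expected pin position into the same picture agreed to about 1 pixel, so I used that.
- The pin sits about 1 mm off the nominal bushing axis by both camera and arm, which is within the measuring error.
- At the end the scene camera was blocked by the arm, so the final check rests on the top view, the arm position and the forces.
- The sanding block, tape and mallet look unmoved in that view. The arm hides the wrench, but the gripper never went near it.

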